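# Change over the warming plates

### The job

The white cup on its warming plate is warm enough: push that plate's toggle lever over to the white dot so that it snaps off, and only then push the lever of the plate under the small steel milk jug over to the green dot so that it snaps on; the two plates must never be on together. Flip each lever with a light sideways push of a finger, without pinching or forcing it. Do not shift or lift the cup, the jug or anything else standing about, and take the hand clear at the end.

Things in the scene. Friction and masses are not known exactly. Their poses are not given: they have to be found in the camera images.
- warmer_jug: warming plate under the small steel milk jug (both plates look alike), fixed; grey housing 200 (its x) x 130 (y) x 31 mm, plus a steel disc, 104 mm across, top 36 mm up, at x +38 mm. Origin: centre of the underside; x points from the lever end to the disc, away from the robot within 0.3 rad; y left, z up. Lever pivot at x -70, y 0, z 30 mm. White dot (off) at y +47 mm, green dot (on) at y -47 mm
- warmer_cup: warming plate under the white cup (both plates look alike), fixed; grey housing 200 (its x) x 130 (y) x 31 mm, plus a steel disc, 104 mm across, top 36 mm up, at x +38 mm. Origin: centre of the underside; x points from the lever end to the disc, away from the robot within 0.3 rad; y left, z up. Lever pivot at x -70, y 0, z 30 mm. White dot (off) at y +47 mm, green dot (on) at y -47 mm
- jug_lever (a joint): toggle lever of the plate under the milk jug, turning about the housing's x: 0 upright; -0.45 (stop) leans left (+y) to the white dot, off; +0.45 (stop) leans right to the green dot, on. A spring snaps it from upright to the nearer stop: about 5 N sideways at the ball starts it, falling to nothing at upright. Starts at -0.45, off
- cup_lever (a joint): toggle lever of the plate under the white cup, turning about the housing's x: 0 upright; -0.45 (stop) leans left (+y) to the white dot, off; +0.45 (stop) leans right to the green dot, on. A spring snaps it from upright to the nearer stop: about 5 N sideways at the ball starts it, falling to nothing at upright. Starts at +0.45, on
- jug_lever_ball (a point): centre of the red ball (22 mm diameter) on the end of the milk jug plate's toggle lever, 60 mm from the pivot on an 8 mm steel stalk; 84 mm above the worktop and 26 mm to the side of the pivot at either stop, 90 mm up when upright
- cup_lever_ball (a point): centre of the red ball (22 mm diameter) on the end of the white cup plate's toggle lever, 60 mm from the pivot on an 8 mm steel stalk; 84 mm above the worktop and 26 mm to the side of the pivot at either stop, 90 mm up when upright
- jug: small steel milk jug with handle, 60 x 90 x 88 mm, standing loose on its warming plate's disc, top 124 mm above the worktop; origin at the centre of its underside
- cup: empty white china cup with an ear, 68 x 90 x 72 mm, standing loose on its warming plate's disc, top 108 mm above the worktop; origin at the centre of its underside
- shaker: steel shaker with a holed lid, 64 mm diameter, 110 mm tall, loose bystander; origin at its underside
- spare_cup: small white espresso cup, 60 x 82 x 52 mm, standing on the bare worktop, loose bystander; origin at its underside
- big_jug: large steel milk jug with handle, 70 x 100 x 110 mm, standing on the bare worktop at the left, loose bystander; origin at its underside
- timer: flat white kitchen timer, 78 x 78 x 18 mm, loose bystander; origin at its underside

How it is judged (in metres and radians):
On the way, in this order (a step that is already met when the one before it is completed fails the run):
1. the lever of the white cup's plate has snapped to off while the milk jug's plate is still off (value of joint each of cup_lever, jug_lever below -0.38 rad), for 0.2 s.
2. then the lever of the milk jug's plate has snapped to on (value of joint cup_lever below -0.38 rad and value of joint jug_lever above 0.38 rad), for 0.2 s.
At the end, for the whole second after the job is handed in: The cup plate's lever rests off (below -0.38 rad), the jug plate's lever rests on (above +0.38 rad), both still; jug and cup stand upright (within 0.1 rad) within 12 mm of where they stood (all of step 2 and velocity of joint jug_lever between -0.05 and 0.05 rad/s and velocity of joint cup_lever between -0.05 and 0.05 rad/s and distance of each of jug, cup from where it was at the start of the episode below 0.012 m and angle between each of jug, cup's own z axis and vertical below 0.1 rad); the robot touches nothing.
It fails at once if both warming plates are switched on at once (value of joint each of jug_lever, cup_lever above 0 rad).
It fails at once if a warming plate or its lever is pressed or pinched by the fingers with more than 30 N (contact force between the fingers and warmer_jug above 30 N or contact force between the fingers and warmer_cup above 30 N).
It fails at once if the milk jug or the cup on its plate is shifted or lifted more than 12 mm, or tipped more than 0.2 rad (distance of any of jug, cup from where it was at the start of the episode above 0.012 m or angle between any of jug, cup's own z axis and vertical above 0.2 rad).
It fails at once if a bystander (steel shaker, espresso cup, large jug, timer) is shifted or lifted more than 20 mm (distance of any of shaker, spare_cup, big_jug, timer from where it was at the start of the episode above 0.02 m).
It also fails if it takes over 40 s, if anything falls off the work surface, if the arm or the gripper's body presses on something with over 40 N, if the wrist force passes 120 N, or if a joint passes its speed limit or range.

### The arm

A 6-joint arm with a two-finger parallel gripper is mounted at the origin on a cart in front of the work surface, level with it; the furniture and walls round the work are solid. World frame = base frame: x ahead of the robot, y to its left, z up, the work surface at z = 0. Lengths are in mm, angles in rad, forces in N, time in s.
With the tool pointing down it reaches from about 300 to 850 mm from the base axis. Payload 4.2 kg.
Tool frame: the origin (TCP) lies between the finger pads; the fingertips stand 19 mm ahead of it and the grasp point (between the pads) is the TCP; z points along the fingers, y is the line along which they close (so a half turn about z gives the same grasp; the last joint's range is limited). The gripper opens to 91 mm and grips with 3 to 60 N. Pads are 32 mm wide; open, the fingers measure 118 mm over their backs; the gripper's body (76 mm by 178 mm) begins 60 mm behind the grasp point.
Start: joints at [1.111, 0.32, 1.565, -0, 1.257, -0.02], TCP at [244.815, 520.295, 232.976] pointing down, gripper open.
Joint ranges: [-3.11, 3.11], [-0.84, 2.01], [0.21, 2.61], [-1.34, 4.49], [0.05, 2.63], [-2.56, 2.56]. Speed limits (rad/s): [2.57, 2.57, 3.14, 3.14, 3.14, 3.14].

### API

Orientations are given as a rotation vector (axis times angle).
In Python, from station import telemetry, cams, workorder, finder gives the robot as it stands.
- The arm moves only by the tool play_rows, never from a script. Its argument "commands" is a list of rows, each an object with "dp": the shift along the tool's x, y, z in m, a list of three; "spin": the turn about the tool's z in degrees; "gripper": the closure, from -1 (fully open) to 1 (shut). In form: [{"dp": [dx, dy, dz], "spin": spin, "gripper": gripper}, ...]. A call has 1 to 8 rows; each row shifts and turns the commanded pose from where the row before left it, along the tool's axes as they then stand; what a row does not reach is not made up. A row lasts 1/8 s, in which the tool goes at most 62.5 mm and 10.7 degrees, less where a joint would pass 70% of its speed; a pose out of reach is approached as far as the arm can. A call with a gripper value outside its range is refused whole. The fingers move at their own pace and stop on an object; "force" is the grip in N (left out, the last holds). Time passes only in rows, so rows that do not move let the fingers close. It gives the time, the measured TCP pose, the force and the opening at its end, in the units of the state.
- telemetry.sense(): the state, without advancing time (a new reading comes with each control period).
- cams.snapshot(name): name is "scene" or "side" or "wrist"; returns the picture (400x640x3 uint8, blue, green, red); there is no depth.
- cams.camera_info(name): a dict with "fovy" (degrees; the focal length in pixels is half the picture's height over the tangent of half this angle, whatever the lens; pixels are square), "cx", "cy" (the principal point, pixels), "R" (3x3) and "t" (3): a world point X has camera coordinates R X + t. Camera axes: x right, y down, z forward; pixel columns grow to the right and rows downward; lengths in mm; the calibration is good to about 2 mm. The wrist camera is an equidistant fisheye: a pixel r from the principal point sees the ray r / f radians off the axis. A picture is of the moment at which its call begins: read the wrist's pose just before it. camera_info takes no time and is no camera call; for the wrist camera it gives the pose at the moment of the call.
- workorder.finish_job(): hands the job in, once; it reports no verdict.
Trained networks look in the newest picture that a camera, given by its name, has taken for a name from the list of things; names that differ only in an ending like _2 or _b are one class to them, and where a whole thing is asked for, a point or a joint stands for the part that bears it (a point fixed in the world has none). Each returns a list of dicts, best first, with "score" (0 to 1); they miss things now and then, are a little off and sometimes report something else, mostly with a low value. They report only what shows in the picture. A call takes as long as a camera call.
- finder.find_in(name, camera): "centre" ([column, row] in pixels, amid what is visible of it).
- finder.regions_of(name, camera): "region" (400x640 bool, what is visible of it) and "centre" ([column, row] in pixels, amid what is visible of it).
The state is a dict: "time": time; "joint_positions": joint angles; "joint_velocities": joint speeds; "joint_torque": joint torques, N m; "ee_pos": TCP position; "tool_rot": TCP orientation; "ft_force": force on the tool from outside, world axes, zero at the start; "torque": the same for the moment, N m; "width": opening from 0.0 (shut) to 1.0 (fully open).
Only numpy, scipy, OpenCV 4.12 (cv2) and the standard library are available. Lean on these libraries where they do the work, as an engineer would, in place of code of your own. Each camera call takes 0.05 s, during which the arm holds its last target. There are 200 camera calls.

## Working session

There is one attempt and no reset: what is moved stays moved. The work goes in short steps, Python scripts to look and compute and a tool call to move; the robot and the scene stay as the last step left them, time stands still between calls to the robot, and variables do not carry over. Pictures are saved under pics/ and viewed, on a budget of 10 in all, crops included, one or two more only if the job needs it, and the job is handed in when it is done.

Besides the shell and the picture viewer there is one more tool, called after ">>>" by a JSON object that holds its "name" and its "arguments", one argument or row to a line. play_rows: Moves the arm, as the interface text tells. Its arguments: {"type":"object","properties":{"commands":{"type":"array"},"force":{"type":"number"}},"required":["commands"]}

```bash
mkdir -p pics; cat > h.py <<'E'
import numpy as np, cv2
from station import telemetry, cams, workorder, finder
def ray(info,px,wrist=False):
    f=200/np.tan(np.radians(info["fovy"])/2)
    d=np.array([px[0]-info["cx"],px[1]-info["cy"]])/f
    if wrist:
        r=np.linalg.norm(d); v=np.r_[d/r*np.sin(r),np.cos(r)]
    else: v=np.r_[d,1.]
    R=np.array(info["R"]);t=np.array(info["t"])
    v=R.T@v; return -R.T@t, v/np.linalg.norm(v)
def atz(info,px,z,wrist=False):
    o,v=ray(info,px,wrist); return o+v*(z-o[2])/v[2]
def proj(info,X):
    f=200/np.tan(np.radians(info["fovy"])/2)
    c=np.array(info["R"])@X+np.array(info["t"]); return [info["cx"]+f*c[0]/c[2],info["cy"]+f*c[1]/c[2]]
E
python3 - <<'E'
from h import *
s=telemetry.sense();print(s["time"],s["ee_pos"],s["tool_rot"],s["width"])
for c in("scene","side"):
    im=cams.snapshot(c);cv2.imwrite(f"pics/{c}0.png",im);i=cams.camera_info(c)
    print(c,i["fovy"],-np.array(i["R"]).T@np.array(i["t"]))
    for n,z in dict(jug_lever_ball=84,cup_lever_ball=84,jug=36,cup=36,warmer_jug=31,warmer_cup=31,shaker=50,spare_cup=25,big_jug=50,timer=18).items():
        for d in finder.find_in(n,c)[:3]: print(n,round(d["score"],2),np.round(d["centre"]),np.round(atz(i,d["centre"],z)))
E
```

```text
0.0 [244.59098393 519.87284142 232.13792166] [-6.85101436e-01 -3.06559605e+00  2.63738634e-03] 1.0009665361474285
scene 53.28472040200782 [ -19.25091484 -734.16465268 1171.43587103]
jug_lever_ball 0.59 [254. 163.] [411. 339.  84.]
jug_lever_ball 0.25 [279. 150.] [530. 347.  84.]
jug 0.5 [280. 148.] [564. 401.  36.]
cup 0.96 [365. 244.] [ 554. -183.   36.]
warmer_jug 0.84 [270. 169.] [471. 326.  31.]
warmer_cup 0.84 [355. 270.] [ 465. -242.   31.]
shaker 0.77 [322. 200.] [539.  53.  50.]
spare_cup 0.72 [298. 220.] [422.  43.  25.]
big_jug 0.73 [278. 148.] [549. 394.  50.]
big_jug 0.62 [266. 130.] [566. 524.  50.]
big_jug 0.25 [299. 223.] [409.  13.  50.]
timer 0.79 [377. 332.] [ 397. -439.   18.]
side 44.507020906809366 [  252.02006981 -1645.73336023  1097.68687177]
jug_lever_ball 0.55 [295. 177.] [399. 310.  84.]
cup_lever_ball 0.25 [330. 158.] [585. 479.  84.]
jug 0.59 [319. 172.] [525. 434.  36.]
cup 0.63 [342. 243.] [ 527. -164.   36.]
warmer_jug 0.62 [310. 186.] [468. 319.  31.]
warmer_cup 0.62 [332. 264.] [ 474. -273.   31.]
warmer_cup 0.49 [316. 185.] [494. 321.  31.]
shaker 0.74 [338. 210.] [552.  50.  50.]
spare_cup 0.69 [303. 218.] [405.  55.  25.]
big_jug 0.68 [324. 161.] [564. 531.  50.]
timer 0.84 [319. 303.] [ 399. -455.   18.]
```

```bash
python3 - <<'E'
import cv2,numpy as np
a=cv2.imread("pics/scene0.png")[90:390,200:460];b=cv2.imread("pics/side0.png")[110:360,240:420]
a=cv2.resize(a,None,fx=2,fy=2,interpolation=2);b=cv2.resize(b,(400,556),interpolation=2)
cv2.imwrite("pics/a.png",cv2.resize(cv2.imread("pics/scene0.png")[90:390,200:460],(520,600),interpolation=2))
cv2.imwrite("pics/b.png",b)
E
```

```text
(no output)
```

View pics/a.png

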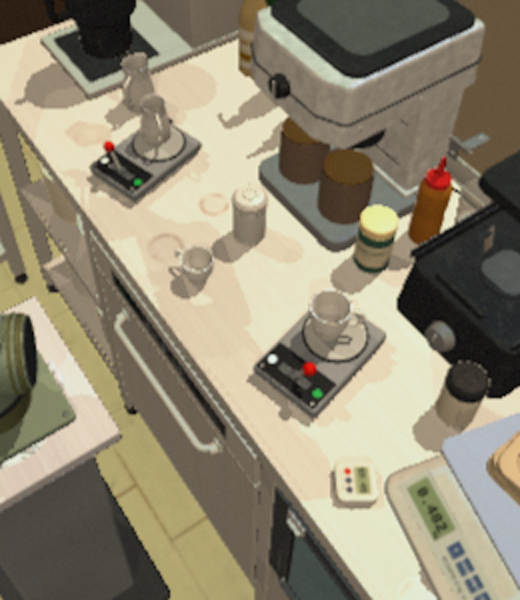

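View pics/b.png

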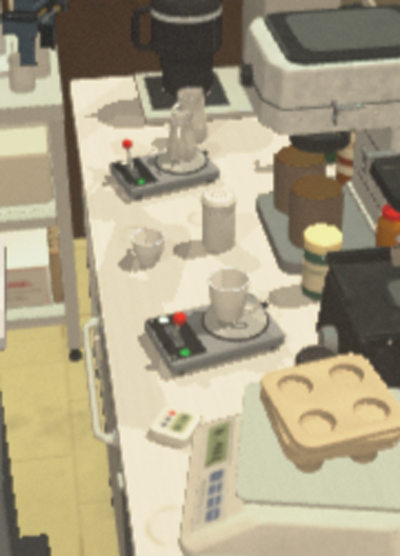

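The scene view shows the cup plate ball at about (355,274), leaning to green, and the jug plate ball at about (254,163), leaning to white. The side view agrees. Next I'll get exact centroids.

```bash
python3 - <<'E'
from h import *
from scipy import ndimage as nd
I={c:cams.camera_info(c) for c in("scene","side")}
# windows (full-res): col0,col1,row0,row1
W={("scene","cup"):(325,395,230,300),("scene","jug"):(240,302,145,192),("side","cup"):(300,370,240,280),("side","jug"):(285,342,168,200)}
P={}
for (c,n),(x0,x1,y0,y1) in W.items():
    im=cv2.imread(f"pics/{c}0.png").astype(int)
    B,G,R=[im[y0:y1,x0:x1,k] for k in range(3)]
    for col,m in dict(red=(R>120)&(G<80)&(B<80),green=(G>R+40)&(G>B+20)).items():
        L,k=nd.label(m)
        for j in range(1,k+1):
            a=(L==j).sum()
            if a>3:
                q=np.array(nd.center_of_mass(L==j))[::-1]+[x0,y0]
                print(c,n,col,a,q.round(1),atz(I[c],q,84 if col=="red" else 32).round())
                P.setdefault((n,col),[]).append(ray(I[c],q))
for k,r in P.items():
    if len(r)==2:
        A=sum(np.eye(3)-np.outer(v,v) for o,v in r);b=sum((np.eye(3)-np.outer(v,v))@o for o,v in r)
        print(k,np.linalg.solve(A,b).round(1))
# white dots
for q,c in(((336.5,269.5),"scene"),((252.5,170.5),"scene"),((240+164*.45,110+320*.45),"side")): print(c,atz(I[c],q,32).round())
E
```

```text
scene cup red 35 [354.3 273.7] [ 433. -273.   84.]
scene cup green 23 [358.4 286.2] [ 437. -295.   32.]
scene jug red 15 [254.  162.8] [412. 340.  84.]
scene jug green 13 [268.4 180.6] [431. 270.  32.]
side cup red 26 [320.5 253. ] [ 432. -276.   84.]
side cup green 11 [322.6 268.1] [ 436. -295.   32.]
side jug red 5 [296.8 174.4] [411. 338.  84.]
side jug green 6 [302.8 191.2] [430. 270.  32.]
('cup', 'red') [ 432.9 -272.9   82.2]
('cup', 'green') [ 436.4 -295.    32.4]
('jug', 'red') [412.  341.3  82.5]
('jug', 'green') [429.9 268.7  33.3]
scene [ 416. -206.   32.]
scene [406. 355.  32.]
side [ 416. -208.   32.]
```

>>> {"name": "play_rows", "arguments": {
  "commands": [
    {"dp":[-0.0336,-0.0424,0],"spin":0,"gripper":1},
    {"dp":[-0.0336,-0.0424,0],"spin":0,"gripper":1},
    {"dp":[-0.0336,-0.0424,0],"spin":0,"gripper":1},
    {"dp":[-0.0336,-0.0424,0],"spin":0,"gripper":1},
    {"dp":[-0.0336,-0.0424,0],"spin":0,"gripper":1},
    {"dp":[-0.0336,-0.0424,0],"spin":0,"gripper":1},
    {"dp":[-0.0336,-0.0424,0],"spin":0,"gripper":1},
    {"dp":[-0.0336,-0.0424,0],"spin":0,"gripper":1}
  ],
  "force": 10
}}

```text
time: 2.1
ee_pos: [343.9, 97.3, 233.3]
tool_rot: [0.684, 3.065, 0.001]
ft_force: [0.5, 0.1, -0.2]
width: 0.155
```

>>> {"name": "play_rows", "arguments": {
  "commands": [
    {"dp":[-0.0336,-0.0424,0],"spin":0,"gripper":1},
    {"dp":[-0.0336,-0.0424,0],"spin":0,"gripper":1},
    {"dp":[-0.0336,-0.0424,0],"spin":0,"gripper":1},
    {"dp":[-0.0336,-0.0424,0],"spin":0,"gripper":1},
    {"dp":[-0.0336,-0.0424,0],"spin":0,"gripper":1},
    {"dp":[-0.0336,-0.0424,0],"spin":0,"gripper":1},
    {"dp":[-0.0336,-0.0424,0],"spin":0,"gripper":1},
    {"dp":[-0.0336,-0.0424,0],"spin":0,"gripper":1}
  ]
}}

```text
time: 3.1
ee_pos: [442.7, -324.3, 233.0]
tool_rot: [0.686, 3.065, 0.0]
ft_force: [0.9, 0.1, -0.2]
width: 0.007
```

>>> {"name": "play_rows", "arguments": {
  "commands": [
    {"dp":[0,0,0],"spin":10.1,"gripper":1},
    {"dp":[0,0,0],"spin":10.1,"gripper":1},
    {"dp":[0,0,0],"spin":10.1,"gripper":1},
    {"dp":[0,0,0],"spin":10.1,"gripper":1},
    {"dp":[0,0,0],"spin":10.1,"gripper":1},
    {"dp":[0,0,0],"spin":10.1,"gripper":1},
    {"dp":[0,0,0],"spin":10.1,"gripper":1}
  ]
}}

```text
time: 3.98
ee_pos: [442.4, -322.5, 232.9]
tool_rot: [2.339, 2.097, 0.0]
ft_force: [-0.3, -0.7, -0.3]
width: 0.004
```

>>> {"name": "play_rows", "arguments": {
  "commands": [
    {"dp":[0,0,0],"spin":10.1,"gripper":1},
    {"dp":[0,0,0],"spin":10.1,"gripper":1},
    {"dp":[0,0,0],"spin":10.1,"gripper":1},
    {"dp":[0,0,0],"spin":10.1,"gripper":1},
    {"dp":[0,0,0],"spin":10.1,"gripper":1},
    {"dp":[0,0,0],"spin":10.1,"gripper":1},
    {"dp":[0,0,0],"spin":10.1,"gripper":1},
    {"dp":[0,0,0],"spin":0,"gripper":1}
  ]
}}

```text
time: 4.97
ee_pos: [442.4, -322.4, 232.9]
tool_rot: [-3.12, -0.37, -0.0]
ft_force: [-0.1, -0.1, 0.1]
width: 0.002
```

```bash
python3 - <<'E'
from h import *
from scipy.spatial.transform import Rotation as Ro
s=telemetry.sense();print(s["time"],s["ee_pos"],s["width"],s["joint_positions"],s["ft_force"]);print(Ro.from_rotvec(s["tool_rot"]).as_matrix().round(3))
i=cams.camera_info("wrist");im=cams.snapshot("wrist");cv2.imwrite("pics/w1.png",im)
for n in("cup_lever_ball","warmer_cup","cup"):
    for d in finder.find_in(n,"wrist")[:2]: print(n,d["score"],np.round(d["centre"]),atz(i,d["centre"],84 if "ball" in n else 33,True).round())
E
```

```text
4.975 [ 442.4326794  -322.43639725  232.94604521] 0.002143770449282363 [-6.50845333e-01  2.76288467e-01  1.62730873e+00  1.02038283e-04
  1.23794543e+00  6.83951347e-01] [-0.0592021  -0.13961135  0.07706007]
[[ 0.972  0.234  0.   ]
 [ 0.234 -0.972  0.   ]
 [ 0.    -0.    -1.   ]]
cup_lever_ball 0.86 [263. 187.] [ 433. -266.   84.]
warmer_cup 0.97 [270. 140.] [ 476. -256.   33.]
cup 0.72 [271. 141.] [ 475. -258.   33.]
cup 0.67 [228.  90.] [ 522. -195.   33.]
```

View pics/w1.png

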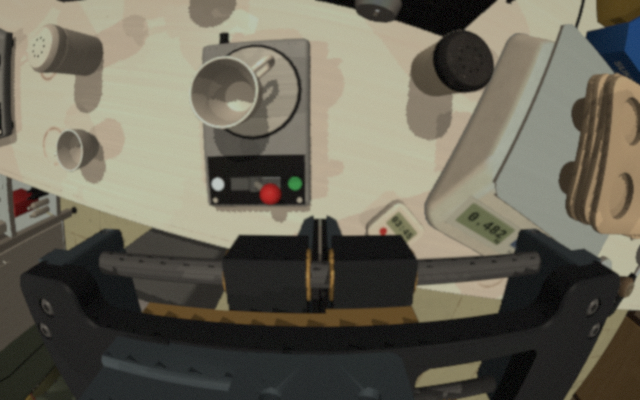

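The wrist view shows the cup ball at (270,193) and the closed fingers beside it at (320,235), which matches the triangulation. Descending beside the ball.

>>> {"name": "play_rows", "arguments": {
  "commands": [
    {"dp":[0,0,0.045],"spin":0,"gripper":1},
    {"dp":[0,0,0.045],"spin":0,"gripper":1},
    {"dp":[0,0,0.036],"spin":0,"gripper":1},
    {"dp":[0,0,0.02],"spin":0,"gripper":1},
    {"dp":[0,0,0],"spin":0,"gripper":1}
  ]
}}

```text
time: 5.8
ee_pos: [441.6, -321.8, 85.5]
tool_rot: [-3.117, -0.368, 0.004]
ft_force: [-0.5, 0.9, 0.3]
width: 0.003
```

>>> {"name": "play_rows", "arguments": {
  "commands": [
    {"dp":[0,-0.008,0],"spin":0,"gripper":1},
    {"dp":[0,-0.008,0],"spin":0,"gripper":1},
    {"dp":[0,-0.006,0],"spin":0,"gripper":1},
    {"dp":[0,-0.006,0],"spin":0,"gripper":1}
  ]
}}

```text
time: 6.3
ee_pos: [436.0, -294.7, 87.4]
tool_rot: [3.12, 0.367, 0.001]
ft_force: [-0.2, 0.4, 0.1]
width: 0.004
```

>>> {"name": "play_rows", "arguments": {
  "commands": [
    {"dp":[0,-0.006,0],"spin":0,"gripper":1},
    {"dp":[0,-0.006,0],"spin":0,"gripper":1}
  ]
}}

```text
time: 6.55
ee_pos: [435.6, -286.8, 89.2]
tool_rot: [3.111, 0.368, 0.009]
ft_force: [0.2, -6.9, 6.0]
width: 0.004
```

>>> {"name": "play_rows", "arguments": {
  "commands": [
    {"dp":[0,-0.006,0],"spin":0,"gripper":1},
    {"dp":[0,-0.006,0],"spin":0,"gripper":1}
  ]
}}

```text
time: 6.8
ee_pos: [430.7, -271.8, 87.4]
tool_rot: [3.12, 0.366, 0.002]
ft_force: [-0.3, -0.5, 1.2]
width: 0.004
```

>>> {"name": "play_rows", "arguments": {
  "commands": [
    {"dp":[0,-0.006,0],"spin":0,"gripper":1},
    {"dp":[0,-0.006,0],"spin":0,"gripper":1}
  ]
}}

```text
time: 7.05
ee_pos: [426.7, -259.0, 86.3]
tool_rot: [-3.118, -0.366, 0.003]
ft_force: [0.4, -0.2, -0.4]
width: 0.004
```

>>> {"name": "play_rows", "arguments": {
  "commands": [
    {"dp":[0,0,0],"spin":0,"gripper":1}
  ]
}}

```text
time: 7.18
ee_pos: [427.0, -259.2, 86.5]
tool_rot: [-3.119, -0.367, 0.002]
ft_force: [1.0, 1.2, 0.3]
width: 0.004
```

```bash
python3 - <<'E'
from h import *
s=telemetry.sense();print(s["time"],s["ee_pos"],s["ft_force"])
im=cams.snapshot("scene");cv2.imwrite("pics/s2.png",cv2.resize(im[220:320,290:420],None,fx=4,fy=4,interpolation=2))
for c in("scene","side"):
    if c=="side": im=cams.snapshot(c)
    i=cams.camera_info(c)
    for n in ("cup_lever_ball",):
        for d in finder.find_in(n,c)[:2]: print(c,d["score"],d["centre"],atz(i,d["centre"],84).round())
    print("expect off",proj(i,[420,-225,84]),"on",proj(i,[432,-275,84]))
E
```

```text
7.175 [ 427.02557308 -259.24715841   86.50283806] [0.97248653 1.23346883 0.28388212]
scene 0.46 [343.4, 270.1] [ 412. -244.   84.]
expect off [np.float64(341.7068679125747), np.float64(264.5515810228029)] on [np.float64(354.4399042065724), np.float64(274.16717163881117)]
expect off [np.float64(315.1490817221141), np.float64(244.9957366417458)] on [np.float64(320.46665582566754), np.float64(252.86504177487416)]
```

View pics/s2.png

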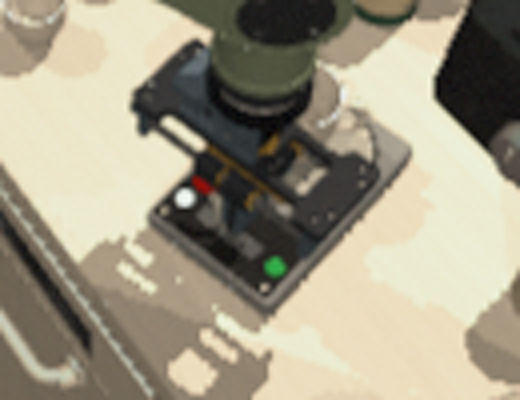

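The red ball is now at about (340,266) in the scene view, next to the white dot where the off stop projects. The cup plate is off. Backing off, rising and moving to the left of the jug's lever.

>>> {"name": "play_rows", "arguments": {
  "commands": [
    {"dp":[0,0.015,0],"spin":0,"gripper":1},
    {"dp":[0,0,-0.03],"spin":0,"gripper":1},
    {"dp":[0,0,-0.055],"spin":0,"gripper":1},
    {"dp":[0,0,-0.06],"spin":0,"gripper":1},
    {"dp":[0.0102,-0.0539,0],"spin":0,"gripper":1},
    {"dp":[0.0102,-0.0539,0],"spin":0,"gripper":1},
    {"dp":[0.0102,-0.0539,0],"spin":0,"gripper":1},
    {"dp":[0.0102,-0.0539,0],"spin":0,"gripper":1}
  ]
}}

```text
time: 8.38
ee_pos: [421.3, -54.8, 232.3]
tool_rot: [3.12, 0.365, 0.002]
ft_force: [1.1, 0.4, 1.0]
width: 0.004
```

>>> {"name": "play_rows", "arguments": {
  "commands": [
    {"dp":[0.0102,-0.0539,0],"spin":0,"gripper":1},
    {"dp":[0.0102,-0.0539,0],"spin":0,"gripper":1},
    {"dp":[0.0102,-0.0539,0],"spin":0,"gripper":1},
    {"dp":[0.0102,-0.0539,0],"spin":0,"gripper":1},
    {"dp":[0.0102,-0.0539,0],"spin":0,"gripper":1},
    {"dp":[0.0102,-0.0539,0],"spin":0,"gripper":1},
    {"dp":[0.0102,-0.0539,0],"spin":0,"gripper":1},
    {"dp":[0.0102,-0.0539,0],"spin":0,"gripper":1}
  ]
}}

```text
time: 9.38
ee_pos: [401.1, 384.6, 232.1]
tool_rot: [-3.12, -0.366, -0.002]
ft_force: [0.1, -0.4, 0.2]
width: 0.003
```

>>> {"name": "play_rows", "arguments": {
  "commands": [
    {"dp":[0,0,0],"spin":-2.5,"gripper":1},
    {"dp":[0,0,0],"spin":0,"gripper":1}
  ]
}}

```text
time: 9.62
ee_pos: [400.9, 383.2, 231.6]
tool_rot: [3.111, 0.435, -0.0]
ft_force: [0.6, 1.0, -0.4]
width: 0.005
```

```bash
python3 - <<'E'
from h import *
from scipy.spatial.transform import Rotation as Ro
s=telemetry.sense();print(s["time"],s["ee_pos"],s["joint_positions"],s["ft_force"]);print(Ro.from_rotvec(s["tool_rot"]).as_matrix().round(3))
i=cams.camera_info("wrist");im=cams.snapshot("wrist");cv2.imwrite("pics/w3.png",im)
for n in("jug_lever_ball","jug"):
    for d in finder.find_in(n,"wrist")[:2]: print(n,d["score"],np.round(d["centre"]),atz(i,d["centre"],84 if "ball" in n else 33,True).round())
im=cams.snapshot("side")
i=cams.camera_info("side")
for d in finder.find_in("cup_lever_ball","side")[:2]: print(d["score"],d["centre"],atz(i,d["centre"],84).round())
E
```

```text
9.625 [400.90014776 383.17568329 231.64465708] [ 7.42219058e-01  2.88431545e-01  1.61335015e+00 -2.98019229e-04
  1.24001383e+00  2.03558037e+00] [ 0.60887929  0.98554518 -0.4393794 ]
[[ 0.962  0.274  0.   ]
 [ 0.274 -0.962 -0.   ]
 [-0.     0.    -1.   ]]
jug_lever_ball 0.73 [366. 194.] [412. 338.  84.]
jug_lever_ball 0.35 [635. 286.] [ 393. -248.   84.]
jug 0.66 [382.  79.] [534. 348.  33.]
0.55 [315.6, 250.3] [ 417. -257.   84.]
```

View pics/w3.png

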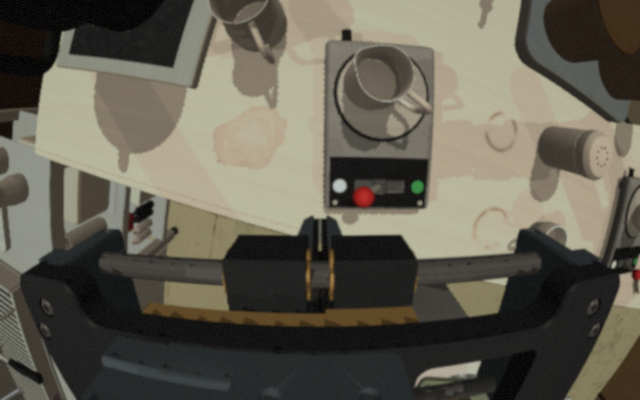

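The wrist view shows the jug ball at (364,197), still leaning to the white dot. Before pushing it, I'll check that the cup ball is still at off.

```bash
cat > red.py <<'E'
from h import *
for c,ws in(("scene",((325,395,230,300),(240,302,145,192))),("side",((300,370,230,280),(285,342,160,200)))):
    im=cams.snapshot(c).astype(int);cv2.imwrite(f"pics/last_{c}.png",im);i=cams.camera_info(c)
    for x0,x1,y0,y1 in ws:
        w=im[y0:y1,x0:x1];m=(w[...,2]>120)&(w[...,1]<80)&(w[...,0]<80)
        if m.any():
            q=np.argwhere(m).mean(0)[::-1]+[x0,y0];print(c,m.sum(),q.round(1),atz(i,q,84).round())
E
python3 red.py
```

```text
scene 30 [341.5 264.2] [ 420. -224.   84.]
scene 15 [254.  162.8] [412. 340.  84.]
side 11 [314.8 244.8] [ 419. -224.   84.]
side 5 [296.8 174.4] [411. 338.  84.][ WARN:0@0.897] global loadsave.cpp:1063 imwrite_ Unsupported depth image for selected encoder is fallbacked to CV_8U.
```

>>> {"name": "play_rows", "arguments": {
  "commands": [
    {"dp":[0,0,0.045],"spin":0,"gripper":1},
    {"dp":[0,0,0.045],"spin":0,"gripper":1},
    {"dp":[0,0,0.036],"spin":0,"gripper":1},
    {"dp":[0,0,0.02],"spin":0,"gripper":1},
    {"dp":[0,0,0],"spin":0,"gripper":1}
  ]
}}

```text
time: 10.6
ee_pos: [399.5, 381.9, 84.7]
tool_rot: [3.11, 0.434, -0.004]
ft_force: [1.0, -0.4, -0.0]
width: 0.007
```

The cup ball is at (420,-224), exactly the off stop. Now pushing the jug lever to the right (+tool y).

>>> {"name": "play_rows", "arguments": {
  "commands": [
    {"dp":[0,0.008,0],"spin":0,"gripper":1},
    {"dp":[0,0.008,0],"spin":0,"gripper":1},
    {"dp":[0,0.006,0],"spin":0,"gripper":1},
    {"dp":[0,0.006,0],"spin":0,"gripper":1},
    {"dp":[0,0.006,0],"spin":0,"gripper":1},
    {"dp":[0,0.006,0],"spin":0,"gripper":1}
  ]
}}

```text
time: 11.35
ee_pos: [412.2, 345.6, 87.5]
tool_rot: [-3.108, -0.434, -0.006]
ft_force: [-0.8, 2.6, 2.5]
width: 0.006
```

>>> {"name": "play_rows", "arguments": {
  "commands": [
    {"dp":[0,0.006,0],"spin":0,"gripper":1},
    {"dp":[0,0.006,0],"spin":0,"gripper":1}
  ]
}}

```text
time: 11.6
ee_pos: [414.2, 331.6, 85.5]
tool_rot: [3.11, 0.435, -0.002]
ft_force: [-0.1, 0.0, -0.8]
width: 0.008
```

>>> {"name": "play_rows", "arguments": {
  "commands": [
    {"dp":[0,0.006,0],"spin":0,"gripper":1},
    {"dp":[0,0.004,0],"spin":0,"gripper":1},
    {"dp":[0,0,0],"spin":0,"gripper":1}
  ]
}}

```text
time: 11.98
ee_pos: [417.2, 322.7, 85.8]
tool_rot: [3.111, 0.434, -0.001]
ft_force: [-0.2, -0.2, -0.6]
width: 0.006
```

>>> {"name": "play_rows", "arguments": {
  "commands": [
    {"dp":[0,-0.015,0],"spin":0,"gripper":1},
    {"dp":[0,0,-0.03],"spin":0,"gripper":1},
    {"dp":[0,0,-0.055],"spin":0,"gripper":1},
    {"dp":[0,0,-0.06],"spin":0,"gripper":1},
    {"dp":[-0.03,-0.04,0],"spin":0,"gripper":1},
    {"dp":[-0.03,-0.05,0],"spin":0,"gripper":1},
    {"dp":[-0.02,-0.05,0],"spin":0,"gripper":1},
    {"dp":[0,0,0],"spin":0,"gripper":1}
  ]
}}

```text
time: 12.98
ee_pos: [295.0, 453.5, 231.0]
tool_rot: [-3.109, -0.443, 0.0]
ft_force: [0.3, -0.5, 0.2]
width: 0.002
```

```bash
python3 red.py 2>/dev/null; python3 - <<'E'
from h import *
s=telemetry.sense();print(s["time"],s["ee_pos"],s["ft_force"])
for c in("scene","side"):
    for n in("cup","jug","spare_cup","shaker","timer","big_jug"): print(c,n,[(round(d["score"],2),np.round(d["centre"])) for d in finder.find_in(n,c)[:2]])
a=cv2.imread("pics/last_scene.png")[90:390,200:460]
cv2.imwrite("pics/f.png",cv2.resize(a,(520,600),interpolation=2))
E
```

```text
scene 32 [341.5 264.3] [ 420. -224.   84.]
scene 21 [263.6 168.3] [428. 292.  84.]
side 12 [314.8 245. ] [ 419. -225.   84.]
side 10 [301.  179.5] [425. 285.  84.]
13.075 [297.0457913  451.01110416 230.81360305] [ 0.3939656  -0.43030319 -0.09412837]
scene cup [(0.81, array([366., 247.])), (0.42, array([265., 171.]))]
scene jug [(0.77, array([279., 149.]))]
scene spare_cup [(0.76, array([299., 222.]))]
scene shaker [(0.62, array([325., 200.]))]
scene timer [(0.8, array([376., 333.]))]
scene big_jug [(0.55, array([267., 132.]))]
side cup [(0.94, array([345., 242.]))]
side jug [(0.69, array([345., 243.]))]
side spare_cup [(0.77, array([306., 220.]))]
side shaker [(0.94, array([341., 207.]))]
side timer [(0.87, array([316., 302.]))]
side big_jug [(0.47, array([328., 160.]))]
```

View pics/f.png

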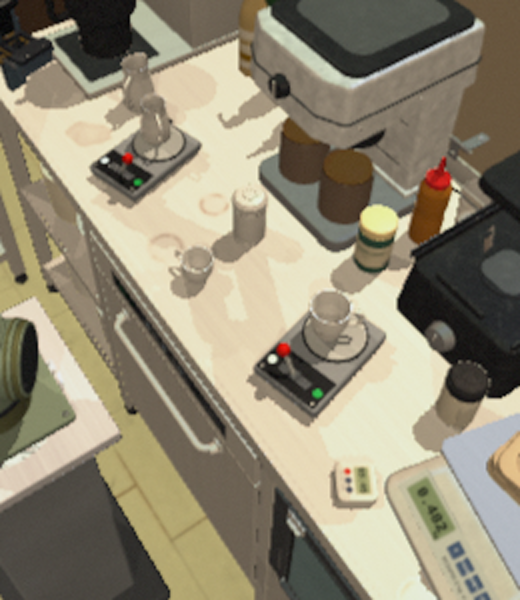

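The final scene view shows the cup ball at (341,264) by the white dot and the jug ball at (264,168) towards the green dot. Nothing else has moved visibly, and the hand is clear.

```bash
python3 -c "
from station import workorder;print(workorder.finish_job())"
```

```text
the job is handed in; nothing more can be done
None
```

I flipped both levers in the required order and handed the job in at about 13 s of the 40 s allowed. With the fingers closed, I pushed the cup plate's lever to off first, checked it, and then pushed the jug plate's lever to on. The highest wrist force I read was about 9 N, during the first push.

**Cup lever:** both cameras put the ball at (420, -224) mm, which matches its off stop at about (420, -225).

**Jug lever:** the cameras put the ball at (428, 292) and (425, 285) mm. Its on stop should be at about (425, 288) and upright at about (418, 312), so it has snapped to on.

**Other objects:** the cup, jug and bystanders look unmoved, with the network's centres within about 4 pixels of the start. One exception was the side view's "jug" detection, which landed on the cup. The jug's position is therefore confirmed only from the scene camera.

**Hand:** it finished clear, at about (297, 451, 231) mm with roughly zero force. `finish_job()` gave no verdict.

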